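# Complete the hexagonal pack of sample tubes in the round tub

### The arm

A 6-joint arm with a two-finger parallel gripper is mounted at the origin on the work surface. World frame = base frame: x ahead of the robot, y to its left, z up, the work surface at z = 0. Lengths are in mm, angles in degrees, forces in N, time in s.
With the tool pointing down it reaches from about 300 to 850 mm from the base axis. Payload 4.2 kg.
Tool frame: the origin (TCP) lies between the finger pads; the fingertips stand 22 mm ahead of it and the grasp point (between the pads) lies 3 mm ahead of it; z points along the fingers, y is the direction in which the jaws open and shut (so a half turn about z gives the same grasp; the last joint's range is limited). The gripper opens to 91 mm and grips with 3 to 60 N. Pads are 32 mm wide; open, the fingers measure 118 mm over their backs; the gripper's body (76 mm by 178 mm) begins 60 mm behind the grasp point.
Start: joints at [62.968, 18.312, 89.639, -0, 72.044, -1.146], TCP at [251.04, 517.32, 235.976] pointing down, gripper open.
Joint ranges: [-177.97, 177.97], [-48.28, 115.42], [12.27, 149.76], [-77.06, 257.06], [2.81, 150.46], [-146.56, 146.56]. Speed limits (degrees/s): [147.25, 147.25, 180, 180, 180, 180].

### API

Orientations are given as [roll, pitch, yaw] about the fixed x, y, z axes, in that order (R = Rz(yaw) Ry(pitch) Rx(roll)).
In Python, from workcell import telemetry, cams, env gives the robot as it stands.
- The arm moves only by the shell command python3 -m inch 'ROWS' [FORCE]. ROWS is JSON, a list of rows, each an object of numbers: "x", "y", "z": the shift along the tool's x, y, z in cm; "yaw": the turn about the tool's z in units of 5 degrees (1.0 is 5 degrees); "gripper": the gripper's target within -1 to 1 (fully open at 1, half-way at 0, shut at -1). A call has 1 to 12 rows; each row shifts and turns the commanded pose from where the row before left it, along the tool's axes as they then stand; what a row does not reach is not made up. A row lasts 1/12 s, in which the tool goes at most 41.7 mm and 7.16 degrees, less where a joint would pass 70% of its speed; a pose out of reach is approached as far as the arm can. A call is refused whole if a number of a shift passes 4.17 or a number of a turn 1, either way. A call with a gripper value outside its range is refused whole. The fingers move at their own pace and stop on an object; FORCE is the grip in N (left out, the last holds). Time passes only in rows, so rows that do not move let the fingers close. It gives the time, the measured TCP pose, the force and the opening at its end, in the units of the state.
- telemetry.state(): the state, without advancing time (a new reading comes with each control period).
- cams.grab_frame(name): name is "scene" or "top"; returns a dict with "pixels" (384x512x3 uint8, red, green, blue), "mtx" (3x3 intrinsics, pixels), "rvec" (rotation vector, rad) and "tvec" (3), from world to camera coordinates, as OpenCV has them. Camera axes: x right, y down, z forward; pixel columns grow to the right and rows downward; lengths in mm; the calibration is good to about 2 mm. A picture is of the moment at which its call begins. There is no depth.
- env.job_done(): hands the job in, once; it reports no verdict.
The state is a dict: "time_s": time; "qpos": joint angles; "qvel": joint speeds; "effort": joint torques, N m; "ee_pos": TCP position; "ee_rot": TCP orientation; "force": force on the tool from outside, world axes, zero at the start; "torque": the same for the moment, N m; "gripper_width": finger opening in mm.
Only numpy, scipy, OpenCV 4.12 (cv2) and the standard library are available. Lean on these libraries where they do the work, as an engineer would, in place of code of your own. Each camera call takes 0.05 s, during which the arm holds its last target. There are 200 camera calls.

### The job

The round blue tub holds a hexagonal pack with two empty places, opposite each other. Fill them with the two blue-capped tubes from the bench, one in each place, standing upright on the tub's floor among the vials; set them down and let go there rather than dropping them in. Leave the orange-capped tube standing where it is.

Things in the scene. Friction and masses are not known exactly. Their poses are not given: they have to be found in the camera images.
- blue_tube_1_center (a point): One of the two alike blue-capped tubes, a tube upright on the bench: rigid pale-grey body 28 mm wide, flat foot, blue cap 32 mm wide and 14 high on top, 115 tall in all, 40 to 85 g. This point is its centre, 57.5 mm above its foot; z up along the tube. Gripped in its upper 40 mm, the fingers stay clear above the vials when it goes into the tub.
- blue_tube_2_center (a point): The other blue-capped tube, a tube upright on the bench: rigid pale-grey body 28 mm wide, flat foot, blue cap 32 mm wide and 14 high on top, 115 tall in all, 40 to 85 g. This point is its centre, 57.5 mm above its foot; z up along the tube. Gripped in its upper 40 mm, the fingers stay clear above the vials when it goes into the tub.
- orange_tube_center (a point): The bystander: an orange-capped tube upright on the bench: rigid pale-grey body 28 mm wide, flat foot, orange cap 32 mm wide and 14 high on top, 115 tall in all, 40 to 85 g. This point is its centre, 57.5 mm above its foot; z up along the tube. It stays where it is.
- tub: Round blue tub, fixed, 132 mm wide, 50 high, wall 4. Origin: centre of its underside, z up; flat inner floor 6 mm above it. Hexagonal pack at 42 mm spacing: five fixed amber vials, white caps, 28 mm wide, tops 56 mm above the origin, in the middle and four of six places around it. The two empty places, marked by flat yellow discs 31 mm wide, lie at x = +42 and -42 mm on its x axis. Yaw varies.

How it is judged:
By the outcome, as a careful person would: the job done as asked, in the order asked, and still so for the second after the job is handed in, with the robot touching nothing.
It also fails if it takes over 58 s, if anything falls off the work surface, if the arm or the gripper's body presses on something with over 40 N, if the wrist force passes 120 N, or if a joint passes its speed limit or range.

## Working session

There is one attempt and no reset: what is moved stays moved. The work goes in short steps, Python scripts to look and compute and a shell command to move; the robot and the scene stay as the last step left them, time stands still between calls to the robot, and variables do not carry over. Pictures are saved under pics/ and viewed, about 8 in all and at most 12, crops included, and the job is handed in when it is done.

```bash
mkdir -p pics; python3 - <<'E'
from workcell import telemetry,cams
import cv2,numpy as np
for n in("scene","top"):
    f=cams.grab_frame(n);cv2.imwrite(f"pics/{n}0.png",f["pixels"][:,:,::-1])
    np.savez(f"pics/{n}0.npz",**f)
    R=cv2.Rodrigues(np.array(f["rvec"],float))[0];print(n,-R.T@np.array(f["tvec"]).ravel(),R[2])
print(telemetry.state())
E
```

```text
scene [1384.69239057  212.08977381  589.90638736] [-0.83753178 -0.1887178  -0.51276322]
top [414.15462954  44.91343645 832.80976927] [ 0.15275339 -0.03134398 -0.98776716]
{'time_s': 0.1, 'qpos': array([ 6.29654159e+01,  1.83492206e+01,  8.96982273e+01,  9.00719057e-04,
        7.20449057e+01, -1.14567281e+00]), 'qvel': array([-0.08137672, -0.03409443, -0.1524229 ,  0.01422565, -0.06903716,
       -0.02405703]), 'effort': array([ 3.66651566e-04, -4.13331842e+01, -2.32511401e+01,  7.27952714e-02,
        4.21830732e-02, -3.45446176e-05]), 'ee_pos': array([250.86723942, 516.93213668, 235.19993131]), 'ee_rot': array([-1.79907682e+02, -2.70279087e-03,  1.54110808e+02]), 'force': array([-0.89346685,  0.77200399, -1.49219751]), 'torque': array([ 0.04059149, -0.01497492, -0.03549338]), 'gripper_width': 91.26002208733914}
```

View pics/top0.png

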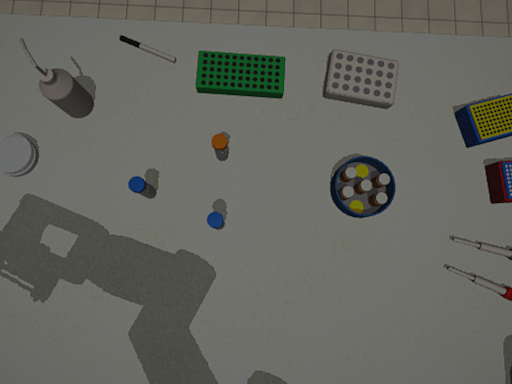

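View pics/scene0.png

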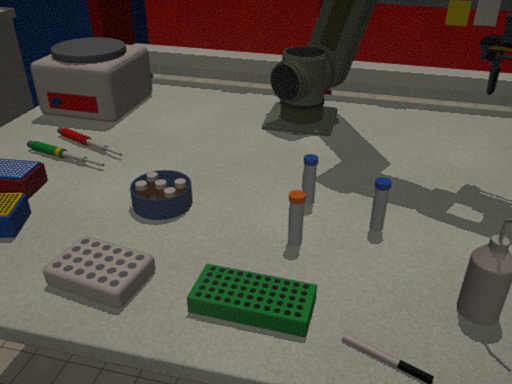

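The top view shows blue caps at about (137,185) and (215,220), and the orange cap at (220,142). The tub is at about (363,187), with its yellow discs at (362,171) and (357,207). The scene view agrees with this layout.

```bash
cat > h.py <<'E'
import numpy as np,cv2
def P(f):
    R=cv2.Rodrigues(np.array(f["rvec"],float))[0];t=np.array(f["tvec"],float).ravel();return R,t,np.array(f["mtx"],float)
def ray(f,uv,z):
    R,t,K=P(f);d=R.T@np.linalg.inv(K)@[uv[0],uv[1],1];c=-R.T@t;return c+d*(z-c[2])/d[2]
def tri(f,a,g,b):
    M=[]
    for q,uv in((f,a),(g,b)):
        R,t,K=P(q);M.append((K@np.c_[R,t],np.array(uv,float).reshape(2,1)))
    X=cv2.triangulatePoints(M[0][0],M[1][0],M[0][1],M[1][1]).ravel();return X[:3]/X[3]
def blobs(f,lo,hi,amin=15,roi=None):
    h=cv2.cvtColor(np.ascontiguousarray(f["pixels"]),cv2.COLOR_RGB2HSV)
    m=cv2.inRange(h,np.array(lo),np.array(hi))
    if roi is not None:
        k=np.zeros_like(m);x0,y0,x1,y1=roi;k[y0:y1,x0:x1]=255;m&=k
    n,_,s,c=cv2.connectedComponentsWithStats(m)
    return [(c[i].round(1),s[i].tolist()) for i in range(1,n) if s[i][4]>=amin]
BLUE=((105,150,70),(125,255,255));OR=((5,150,80),(18,255,255));YE=((22,120,80),(35,255,255));WH=((0,0,110),(180,70,255))
E
python3 - <<'E'
from h import *
T=dict(np.load("pics/top0.npz"));S=dict(np.load("pics/scene0.npz"))
for n,c,z,r in(("blue",BLUE,108,(100,150,300,250)),("or",OR,108,(150,100,300,200)),("yel",YE,6.5,(320,150,400,220))):
    for uv,s in blobs(T,*c,roi=r):print(n,uv,s,ray(T,uv,z).round(1))
for uv,s in blobs(T,*WH,amin=20,roi=(335,160,392,212)):print("wh",uv,s,ray(T,uv,56).round(1))
# tub outer outline: dark saturated blue
h=cv2.cvtColor(T["pixels"],cv2.COLOR_RGB2HSV);m=cv2.inRange(h,np.array((95,110,20)),np.array((125,255,255)));m[:, :320]=0;m[:,400:]=0;m[:145]=0;m[225:]=0
c=cv2.convexHull(np.vstack(cv2.findContours(m,0,2)[0]));e=cv2.fitEllipse(c);print("tub",e,ray(T,e[0],50))
for n,c,r in(("blue",BLUE,(290,140,400,200)),("or",OR,(270,180,320,210))):
    for uv,s in blobs(S,*c,roi=r):print("S",n,uv,s,ray(S,uv,108).round(1))
cr=cv2.resize(T["pixels"][145:225,320:405],None,fx=7,fy=7,interpolation=2);cv2.imwrite("pics/tubc.png",cr[:,:,::-1])
E
```

```text
blue [136.3 183.9] [129, 177, 16, 15, 189] [530.5 253.2 108. ]
blue [214.9 219.5] [207, 212, 16, 16, 194] [465.9  97.6 108. ]
or [219.  141.2] [212, 134, 15, 15, 184] [622.4  96.3 108. ]
yel [361.6 170.6] [355, 164, 14, 14, 132] [ 594.7 -223.8    6.5]
yel [356.3 205.9] [350, 200, 13, 13, 129] [ 513.3 -210.4    6.5]
wh [388.  163.2] [381, 160, 11, 11, 58] [ 602.3 -265.5   56. ]
wh [350.7 172.1] [346, 168, 11, 10, 81] [ 579.8 -184.    56. ]
wh [383.9 178.5] [380, 174, 9, 10, 77] [ 568.3 -255.7   56. ]
wh [366.  184.8] [362, 180, 9, 10, 76] [ 553.3 -216.7   56. ]
wh [347.7 191.2] [343, 187, 10, 10, 82] [ 538.2 -177.1   56. ]
wh [381.3 197.5] [377, 193, 10, 10, 82] [ 527.  -249.1   56. ]
wh [388.7 208.7] [384, 204, 8, 8, 35] [ 503.6 -264.4   56. ]
tub ((362.6451721191406, 186.89093017578125), (60.45820236206055, 64.10321044921875), 76.2754898071289) [ 549.58559853 -211.32494643   50.        ]
S blue [310.7 157.8] [304, 155, 14, 8, 74] [459.5  97.1 108. ]
S blue [382.9 181.5] [376, 178, 15, 9, 102] [523.6 252.5 108. ]
S or [296.9 196.6] [289, 190, 16, 14, 182] [622.7  96.4 108. ]
```

View pics/tubc.png

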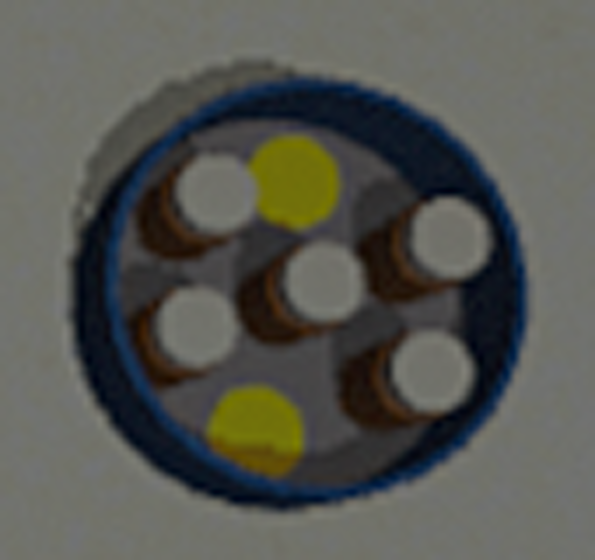

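The vial caps and discs agree: tub centre (553.3,-216.7), yaw -9.1°. That puts the empty places at about (594.8,-223.3) and (511.8,-210). I'll turn the jaws perpendicular to the tub's x axis (tool yaw 170.9).

```bash
cat > to.py <<'E'
import sys,numpy as np
from scipy.spatial.transform import Rotation as Ro
from workcell import telemetry
s=telemetry.state();t=np.array([float(a) for a in sys.argv[1:4]])
R=Ro.from_euler("xyz",s["ee_rot"],degrees=True).as_matrix()
print("shift cm",((R.T@(t-s["ee_pos"]))/10).round(2),"rot",s["ee_rot"].round(2),"pos",s["ee_pos"].round(1),"F",s["force"].round(1),"w",round(s["gripper_width"],1),"t",s["time_s"])
E
python3 -m inch '[{"yaw":-0.84},{"yaw":-0.84},{"yaw":-0.84},{"yaw":-0.84},{},{}]'; python3 to.py 530.5 253.2 190
```

```text
shift cm [-36.67 -11.51   4.54] rot [-179.91   -0.    154.11] pos [250.9 516.9 235.2] F [-0.9  0.8 -1.5] w 91.3 t 0.1invalid input
```

```bash
python3 -m inch '[{"yaw":-0.84},{"yaw":-0.84},{"yaw":-0.84},{"yaw":-0.84},{"yaw":0},{"yaw":0}]'; python3 to.py 530.5 253.2 190
```

```text
shift cm [-36.67 -11.51   4.54] rot [-179.91   -0.    154.11] pos [250.9 516.9 235.2] F [-0.9  0.8 -1.5] w 91.3 t 0.1invalid input
```

Every row probably needs all the keys.

```bash
python3 -m inch '[{"x":0,"y":0,"z":0,"yaw":-0.84,"gripper":1},{"x":0,"y":0,"z":0,"yaw":-0.84,"gripper":1},{"x":0,"y":0,"z":0,"yaw":-0.84,"gripper":1},{"x":0,"y":0,"z":0,"yaw":-0.84,"gripper":1},{"x":0,"y":0,"z":0,"yaw":0,"gripper":1}]'; python3 to.py 530.5 253.2 190
```

```text
time_s: 0.52
ee_pos: [250.9, 517.0, 235.5]
ee_rot: [-179.9, -0.0, 171.0]
force: [0.0, 0.5, -0.0]
gripper_width: 91.1
shift cm [-31.75 -21.67   4.56] rot [-1.7994e+02 -2.0000e-02  1.7098e+02] pos [250.9 517.  235.5] F [ 0.   0.5 -0. ] w 91.1 t 0.5167
```

```bash
python3 -m inch '[{"x":-2.89,"y":-1.97,"z":0.3,"yaw":0,"gripper":1},{"x":-2.89,"y":-1.97,"z":0.3,"yaw":0,"gripper":1},{"x":-2.89,"y":-1.97,"z":0.3,"yaw":0,"gripper":1},{"x":-2.89,"y":-1.97,"z":0.3,"yaw":0,"gripper":1},{"x":-2.89,"y":-1.97,"z":0.3,"yaw":0,"gripper":1},{"x":-2.89,"y":-1.97,"z":0.3,"yaw":0,"gripper":1},{"x":-2.89,"y":-1.97,"z":0.3,"yaw":0,"gripper":1},{"x":-2.89,"y":-1.97,"z":0.3,"yaw":0,"gripper":1},{"x":-2.89,"y":-1.97,"z":0.3,"yaw":0,"gripper":1},{"x":-2.89,"y":-1.97,"z":0.3,"yaw":0,"gripper":1},{"x":-2.89,"y":-1.97,"z":0.3,"yaw":0,"gripper":1},{"x":0,"y":0,"z":0,"yaw":0,"gripper":1}]'; python3 to.py 530.5 253.2 107
```

```text
time_s: 1.52
ee_pos: [534.4, 248.9, 201.9]
ee_rot: [-179.9, 0.1, 170.5]
force: [-0.4, -0.1, 1.0]
gripper_width: 90.7
shift cm [0.48 0.38 9.48] rot [-1.7987e+02  1.0000e-01  1.7052e+02] pos [534.4 248.9 201.9] F [-0.4 -0.1  1. ] w 90.7 t 1.5167
```

```bash
python3 -m inch '[{"x":0,"y":0,"z":1.5,"yaw":0,"gripper":1},{"x":0,"y":0,"z":0.5,"yaw":0,"gripper":1},{"x":0,"y":0,"z":0,"yaw":0,"gripper":1}]'; python3 to.py 530.5 253.2 107
python3 - <<'E'
from h import *
from workcell import cams
f=cams.grab_frame("scene");np.savez("pics/s1.npz",**f);cv2.imwrite("pics/s1.png",cv2.resize(f["pixels"][110:270,250:470],None,fx=3,fy=3)[:,:,::-1])
E
```

```text
time_s: 1.77
ee_pos: [529.5, 252.8, 181.2]
ee_rot: [-179.9, -0.2, 170.9]
force: [-0.8, 0.0, 0.1]
gripper_width: 91.1
shift cm [-0.12  0.07  7.42] rot [-179.88   -0.2   170.85] pos [529.5 252.8 181.2] F [-0.8  0.   0.1] w 91.1 t 1.7667
```

View pics/s1.png

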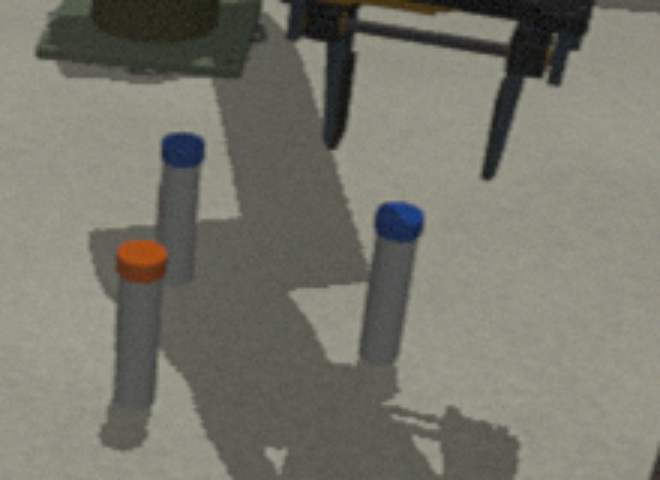

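The open jaws straddle the first tube's cap (crop at 400,208), so I'll go down.

```bash
python3 -m inch '[{"x":-0.12,"y":0.07,"z":1.5,"yaw":0,"gripper":1},{"x":0,"y":0,"z":1.5,"yaw":0,"gripper":1},{"x":0,"y":0,"z":1.5,"yaw":0,"gripper":1},{"x":0,"y":0,"z":1.5,"yaw":0,"gripper":1},{"x":0,"y":0,"z":1,"yaw":0,"gripper":1},{"x":0,"y":0,"z":0.42,"yaw":0,"gripper":1},{"x":0,"y":0,"z":0,"yaw":0,"gripper":1},{"x":0,"y":0,"z":0,"yaw":0,"gripper":-0.2},{"x":0,"y":0,"z":0,"yaw":0,"gripper":-0.2},{"x":0,"y":0,"z":0,"yaw":0,"gripper":-0.2},{"x":0,"y":0,"z":0,"yaw":0,"gripper":-0.2},{"x":0,"y":0,"z":0,"yaw":0,"gripper":-0.2}]' 20; python3 to.py 530.5 253.2 107
```

```text
time_s: 2.82
ee_pos: [532.3, 253.7, 109.3]
ee_rot: [180.0, 0.0, 170.9]
force: [-0.1, -0.2, -1.2]
gripper_width: 60.8
shift cm [ 0.17 -0.08  0.23] rot [1.7997e+02 5.0000e-02 1.7091e+02] pos [532.3 253.7 109.3] F [-0.1 -0.2 -1.2] w 60.8 t 2.8167
```

```bash
python3 -m inch '[{"x":0,"y":0,"z":0,"yaw":0,"gripper":-0.6},{"x":0,"y":0,"z":0,"yaw":0,"gripper":-0.6},{"x":0,"y":0,"z":0,"yaw":0,"gripper":-0.6},{"x":0,"y":0,"z":0,"yaw":0,"gripper":-0.6},{"x":0,"y":0,"z":0,"yaw":0,"gripper":-0.6},{"x":0,"y":0,"z":0,"yaw":0,"gripper":-0.6},{"x":0,"y":0,"z":0,"yaw":0,"gripper":-0.6},{"x":0,"y":0,"z":0,"yaw":0,"gripper":-0.6},{"x":0,"y":0,"z":0,"yaw":0,"gripper":-0.6}]' 20; python3 to.py 530.5 253.2 107
```

```text
time_s: 3.57
ee_pos: [532.0, 253.6, 108.7]
ee_rot: [-180.0, -0.0, 170.9]
force: [-0.3, -0.7, 0.7]
gripper_width: 31.3
shift cm [ 0.14 -0.06  0.17] rot [-180.     -0.    170.91] pos [532.  253.6 108.7] F [-0.3 -0.7  0.7] w 31.3 t 3.5667
```

```bash
python3 -m inch '[{"x":0,"y":0,"z":-0.7,"yaw":0,"gripper":-1},{"x":0,"y":0,"z":-1.4,"yaw":0,"gripper":-1},{"x":0,"y":0,"z":-1.4,"yaw":0,"gripper":-1},{"x":0,"y":0,"z":-1.4,"yaw":0,"gripper":-1},{"x":0,"y":0,"z":-1.4,"yaw":0,"gripper":-1},{"x":0,"y":0,"z":-1.4,"yaw":0,"gripper":-1},{"x":0,"y":0,"z":-1.4,"yaw":0,"gripper":-1},{"x":0,"y":0,"z":-1.4,"yaw":0,"gripper":-1},{"x":0,"y":0,"z":-1.4,"yaw":0,"gripper":-1},{"x":0,"y":0,"z":-1,"yaw":0,"gripper":-1},{"x":0,"y":0,"z":0,"yaw":0,"gripper":-1},{"x":0,"y":0,"z":0,"yaw":0,"gripper":-1}]' 25; python3 to.py 594.8 -223.3 238
python3 - <<'E'
from h import *
from workcell import cams
f=cams.grab_frame("scene");np.savez("pics/s2.npz",**f);cv2.imwrite("pics/s2.png",cv2.resize(f["pixels"][60:260,250:470],None,fx=2.5,fy=2.5)[:,:,::-1])
E
```

```text
time_s: 4.57
ee_pos: [532.1, 253.7, 238.1]
ee_rot: [180.0, 0.0, 170.9]
force: [-0.2, -0.5, -0.5]
gripper_width: 31.3
shift cm [-1.373e+01 -4.611e+01 -1.000e-02] rot [1.7996e+02 5.0000e-02 1.7091e+02] pos [532.1 253.7 238.1] F [-0.2 -0.5 -0.5] w 31.3 t 4.5667
```

View pics/s2.png

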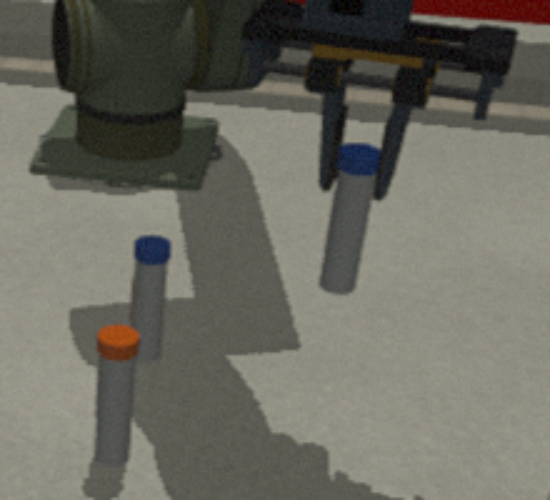

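The tube is held upright: in the crop it shows the same lean as it did standing on the bench. I'll carry it towards place A.

```bash
python3 -m inch '[{"x":-0.35,"y":-1.2,"z":0,"yaw":0,"gripper":-1},{"x":-0.7,"y":-2.35,"z":0,"yaw":0,"gripper":-1},{"x":-0.7,"y":-2.35,"z":0,"yaw":0,"gripper":-1},{"x":-0.7,"y":-2.35,"z":0,"yaw":0,"gripper":-1},{"x":-0.7,"y":-2.35,"z":0,"yaw":0,"gripper":-1},{"x":-0.7,"y":-2.35,"z":0,"yaw":0,"gripper":-1},{"x":-0.7,"y":-2.35,"z":0,"yaw":0,"gripper":-1},{"x":-0.7,"y":-2.35,"z":0,"yaw":0,"gripper":-1},{"x":-0.7,"y":-2.35,"z":0,"yaw":0,"gripper":-1},{"x":-0.7,"y":-2.35,"z":0,"yaw":0,"gripper":-1},{"x":-0.7,"y":-2.35,"z":0,"yaw":0,"gripper":-1},{"x":-0.7,"y":-2.35,"z":0,"yaw":0,"gripper":-1}]' 25
python3 -m inch '[{"x":-0.7,"y":-2.35,"z":0,"yaw":0,"gripper":-1},{"x":-0.7,"y":-2.35,"z":0,"yaw":0,"gripper":-1},{"x":-0.7,"y":-2.35,"z":0,"yaw":0,"gripper":-1},{"x":-0.7,"y":-2.35,"z":0,"yaw":0,"gripper":-1},{"x":-0.7,"y":-2.35,"z":0,"yaw":0,"gripper":-1},{"x":-0.7,"y":-2.35,"z":0,"yaw":0,"gripper":-1},{"x":-0.7,"y":-2.35,"z":0,"yaw":0,"gripper":-1},{"x":-0.7,"y":-2.35,"z":0,"yaw":0,"gripper":-1},{"x":-0.2,"y":-0.5,"z":0,"yaw":0,"gripper":-1},{"x":0,"y":0,"z":0,"yaw":0,"gripper":-1},{"x":0,"y":0,"z":0,"yaw":0,"gripper":-1},{"x":0,"y":0,"z":0,"yaw":0,"gripper":-1}]' 25
python3 to.py 594.8 -223.3 190
```

```text
time_s: 5.62
ee_pos: [568.0, -28.3, 236.7]
ee_rot: [-180.0, -0.1, 170.9]
force: [0.7, 0.0, -0.3]
gripper_width: 31.4
time_s: 6.62
ee_pos: [595.1, -224.9, 237.3]
ee_rot: [179.9, -0.1, 170.9]
force: [0.5, -0.4, -0.7]
gripper_width: 31.2
shift cm [0.05 0.15 4.73] rot [ 1.7995e+02 -7.0000e-02  1.7095e+02] pos [ 595.1 -224.9  237.3] F [ 0.5 -0.4 -0.7] w 31.2 t 6.6167
```

```bash
python3 -m inch '[{"x":-0.05,"y":0.15,"z":1.3,"yaw":0,"gripper":-1},{"x":0,"y":0,"z":1.3,"yaw":0,"gripper":-1},{"x":0,"y":0,"z":1.3,"yaw":0,"gripper":-1},{"x":0,"y":0,"z":1.2,"yaw":0,"gripper":-1},{"x":0,"y":0,"z":0,"yaw":0,"gripper":-1},{"x":0,"y":0,"z":0,"yaw":0,"gripper":-1}]' 25
python3 to.py 595.5 -223.3 118
python3 - <<'E'
from h import *
from workcell import cams
a=[]
for n,r in(("top",(300,120,430,240)),("scene",(90,60,250,240))):
    f=cams.grab_frame(n);np.savez(f"pics/{n}3.npz",**f)
    x0,y0,x1,y1=r;a.append(cv2.resize(f["pixels"][y0:y1,x0:x1],(400,450) if n=="scene" else (400,369)))
    if n=="scene":
        R,t,K=P(f)
        for p in((594.8,-223.3,75),(594.8,-223.3,190),(594.8,-223.3,6)):
            q=cv2.projectPoints(np.array([p],float),np.array(f["rvec"],float),t,K,None)[0].ravel();print(p,q.round(1),"crop",((q-[90,60])*2.5).round())
a[0]=cv2.copyMakeBorder(a[0],0,81,0,0,cv2.BORDER_CONSTANT);cv2.imwrite("pics/p3.png",np.hstack(a)[:,:,::-1])
E
```

```text
time_s: 7.12
ee_pos: [596.0, -223.3, 186.5]
ee_rot: [180.0, -0.1, 171.0]
force: [0.3, -0.0, -1.3]
gripper_width: 31.2
shift cm [ 0.04 -0.01  6.85] rot [ 1.7997e+02 -8.0000e-02  1.7099e+02] pos [ 596.  -223.3  186.5] F [ 0.3 -0.  -1.3] w 31.2 t 7.1167
(594.8, -223.3, 75) [147.9 182.5] crop [145. 306.]
(594.8, -223.3, 190) [141.4 132.1] crop [128. 180.]
(594.8, -223.3, 6) [151.5 210. ] crop [154. 375.]
```

View pics/p3.png

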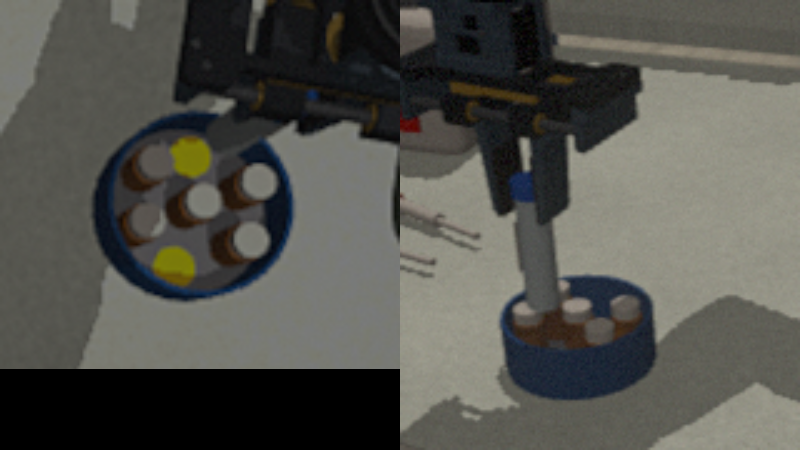

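The foot is at crop (543,310) and the calibration predicts (545,306), so it is over place A. I'll lower it to just above the floor.

```bash
python3 -m inch '[{"x":0,"y":0,"z":0.7,"yaw":0,"gripper":-1},{"x":0,"y":0,"z":0.8,"yaw":0,"gripper":-1},{"x":0,"y":0,"z":0.8,"yaw":0,"gripper":-1},{"x":0,"y":0,"z":0.8,"yaw":0,"gripper":-1},{"x":0,"y":0,"z":0.8,"yaw":0,"gripper":-1},{"x":0,"y":0,"z":0.8,"yaw":0,"gripper":-1},{"x":0,"y":0,"z":0.8,"yaw":0,"gripper":-1},{"x":0,"y":0,"z":0.8,"yaw":0,"gripper":-1},{"x":0,"y":0,"z":0.4,"yaw":0,"gripper":-1},{"x":0,"y":0,"z":0,"yaw":0,"gripper":-1},{"x":0,"y":0,"z":0,"yaw":0,"gripper":-1},{"x":0,"y":0,"z":0,"yaw":0,"gripper":-1}]' 25
python3 -m inch '[{"x":0,"y":0,"z":0.1,"yaw":0,"gripper":-1},{"x":0,"y":0,"z":0.1,"yaw":0,"gripper":-1},{"x":0,"y":0,"z":0,"yaw":0,"gripper":-1},{"x":0,"y":0,"z":0,"yaw":0,"gripper":-1}]' 25
```

```text
time_s: 8.22
ee_pos: [596.7, -224.6, 120.2]
ee_rot: [-180.0, 0.1, 170.9]
force: [0.6, 0.8, -2.0]
gripper_width: 31.2
time_s: 8.55
ee_pos: [596.3, -224.5, 117.9]
ee_rot: [180.0, 0.0, 170.9]
force: [-0.2, 1.1, -0.8]
gripper_width: 30.9
```

```bash
python3 -m inch '[{"x":0,"y":0,"z":0.1,"yaw":0,"gripper":-1},{"x":0,"y":0,"z":0.1,"yaw":0,"gripper":-1},{"x":0,"y":0,"z":0,"yaw":0,"gripper":-1},{"x":0,"y":0,"z":0,"yaw":0,"gripper":-1}]' 25
python3 -m inch '[{"x":0,"y":0,"z":0.1,"yaw":0,"gripper":-1},{"x":0,"y":0,"z":0,"yaw":0,"gripper":-1},{"x":0,"y":0,"z":0,"yaw":0,"gripper":-1}]' 25
```

```text
time_s: 8.88
ee_pos: [596.3, -224.5, 115.6]
ee_rot: [180.0, -0.0, 170.9]
force: [0.4, 0.1, -0.1]
gripper_width: 31.2
time_s: 9.13
ee_pos: [596.4, -224.6, 114.8]
ee_rot: [-180.0, 0.0, 170.9]
force: [0.6, 0.0, -0.3]
gripper_width: 30.9
```

```bash
python3 -m inch '[{"x":0,"y":0,"z":0.08,"yaw":0,"gripper":-1},{"x":0,"y":0,"z":0,"yaw":0,"gripper":-1},{"x":0,"y":0,"z":0,"yaw":0,"gripper":-1}]' 25
python3 -m inch '[{"x":0,"y":0,"z":0.08,"yaw":0,"gripper":-1},{"x":0,"y":0,"z":0,"yaw":0,"gripper":-1},{"x":0,"y":0,"z":0,"yaw":0,"gripper":-1}]' 25
```

```text
time_s: 9.38
ee_pos: [596.7, -224.7, 114.7]
ee_rot: [-180.0, 0.1, 170.9]
force: [-0.2, -0.5, 4.2]
gripper_width: 31.3
time_s: 9.63
ee_pos: [597.1, -224.8, 114.6]
ee_rot: [-180.0, 0.2, 170.9]
force: [0.1, 0.2, 7.9]
gripper_width: 31.3
```

The foot has touched the floor at the expected height, with 4 to 8 N. I'll ease back slightly, open and rise.

```bash
python3 -m inch '[{"x":0,"y":0,"z":-0.1,"yaw":0,"gripper":-1},{"x":0,"y":0,"z":0,"yaw":0,"gripper":-1},{"x":0,"y":0,"z":0,"yaw":0,"gripper":0.2},{"x":0,"y":0,"z":0,"yaw":0,"gripper":0.2},{"x":0,"y":0,"z":0,"yaw":0,"gripper":0.2},{"x":0,"y":0,"z":0,"yaw":0,"gripper":0.2},{"x":0,"y":0,"z":0,"yaw":0,"gripper":0.2},{"x":0,"y":0,"z":0,"yaw":0,"gripper":0.2}]' 25
python3 -m inch '[{"x":0,"y":0,"z":-0.7,"yaw":0,"gripper":0.3},{"x":0,"y":0,"z":-1.4,"yaw":0,"gripper":0.6},{"x":0,"y":0,"z":-1.5,"yaw":0,"gripper":1},{"x":0,"y":0,"z":-1.5,"yaw":0,"gripper":1},{"x":0,"y":0,"z":-1.5,"yaw":0,"gripper":1},{"x":0,"y":0,"z":-1.5,"yaw":0,"gripper":1},{"x":0,"y":0,"z":-1.5,"yaw":0,"gripper":1},{"x":0,"y":0,"z":0,"yaw":0,"gripper":1},{"x":0,"y":0,"z":0,"yaw":0,"gripper":1}]' 25
python3 to.py 466 97.6 210
```

```text
time_s: 10.3
ee_pos: [596.2, -224.4, 113.8]
ee_rot: [180.0, -0.0, 170.9]
force: [-0.3, 0.3, 0.3]
gripper_width: 54.9
time_s: 11.05
ee_pos: [596.7, -224.7, 211.1]
ee_rot: [-180.0, 0.1, 170.9]
force: [0.4, 0.2, -0.2]
gripper_width: 91.3
shift cm [17.99 29.76  0.06] rot [-1.7998e+02  1.3000e-01  1.7092e+02] pos [ 596.7 -224.7  211.1] F [ 0.4  0.2 -0.2] w 91.3 t 11.05
```

```bash
python3 -m inch '[{"x":1.63,"y":2.7,"z":0,"yaw":0,"gripper":1},{"x":1.63,"y":2.7,"z":0,"yaw":0,"gripper":1},{"x":1.63,"y":2.7,"z":0,"yaw":0,"gripper":1},{"x":1.63,"y":2.7,"z":0,"yaw":0,"gripper":1},{"x":1.63,"y":2.7,"z":0,"yaw":0,"gripper":1},{"x":1.63,"y":2.7,"z":0,"yaw":0,"gripper":1},{"x":1.63,"y":2.7,"z":0,"yaw":0,"gripper":1},{"x":1.63,"y":2.7,"z":0,"yaw":0,"gripper":1},{"x":1.63,"y":2.7,"z":0,"yaw":0,"gripper":1},{"x":1.63,"y":2.7,"z":0,"yaw":0,"gripper":1},{"x":1.63,"y":2.7,"z":0,"yaw":0,"gripper":1},{"x":0,"y":0,"z":0,"yaw":0,"gripper":1}]' 
python3 -m inch '[{"x":0,"y":0,"z":1,"yaw":0,"gripper":1},{"x":0,"y":0,"z":1,"yaw":0,"gripper":1},{"x":0,"y":0,"z":1,"yaw":0,"gripper":1},{"x":0,"y":0,"z":0,"yaw":0,"gripper":1},{"x":0,"y":0,"z":0,"yaw":0,"gripper":1}]' 
python3 to.py 466 97.6 108
python3 - <<'E'
from h import *
from workcell import cams
f=cams.grab_frame("scene");np.savez("pics/s4.npz",**f);cv2.imwrite("pics/s4.png",cv2.resize(f["pixels"][80:260,110:410],None,fx=2.5,fy=2.5)[:,:,::-1])
E
```

```text
time_s: 12.05
ee_pos: [463.3, 100.7, 209.0]
ee_rot: [179.9, -0.2, 171.1]
force: [0.3, -0.1, 0.5]
gripper_width: 91.1
time_s: 12.47
ee_pos: [465.8, 96.1, 178.8]
ee_rot: [-179.9, -0.2, 170.8]
force: [-0.0, -0.2, 0.9]
gripper_width: 91.4
shift cm [-0.01  0.16  7.08] rot [-1.7994e+02 -1.5000e-01  1.7082e+02] pos [465.8  96.1 178.8] F [-0.  -0.2  0.9] w 91.4 t 12.4667
```

View pics/s4.png

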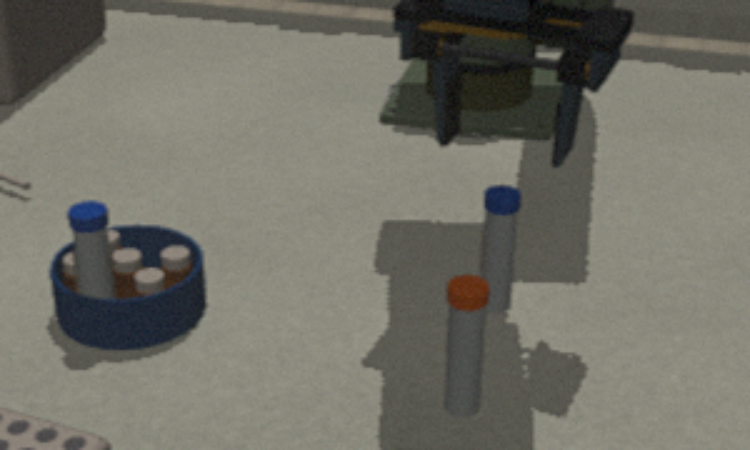

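The first tube stands upright in the tub (crop 90,215 to 95,290), and the jaws straddle tube 2 (crop 502,195).

```bash
python3 -m inch '[{"x":0,"y":0.15,"z":1.5,"yaw":0,"gripper":1},{"x":0,"y":0,"z":1.5,"yaw":0,"gripper":1},{"x":0,"y":0,"z":1.5,"yaw":0,"gripper":1},{"x":0,"y":0,"z":1.5,"yaw":0,"gripper":1},{"x":0,"y":0,"z":0.7,"yaw":0,"gripper":1},{"x":0,"y":0,"z":0.3,"yaw":0,"gripper":1},{"x":0,"y":0,"z":0,"yaw":0,"gripper":1},{"x":0,"y":0,"z":0,"yaw":0,"gripper":-0.2},{"x":0,"y":0,"z":0,"yaw":0,"gripper":-0.2},{"x":0,"y":0,"z":0,"yaw":0,"gripper":-0.2},{"x":0,"y":0,"z":0,"yaw":0,"gripper":-0.2},{"x":0,"y":0,"z":0,"yaw":0,"gripper":-0.2}]' 20
python3 -m inch '[{"x":0,"y":0,"z":0,"yaw":0,"gripper":-0.6},{"x":0,"y":0,"z":0,"yaw":0,"gripper":-0.6},{"x":0,"y":0,"z":0,"yaw":0,"gripper":-0.6},{"x":0,"y":0,"z":0,"yaw":0,"gripper":-0.6},{"x":0,"y":0,"z":0,"yaw":0,"gripper":-0.6},{"x":0,"y":0,"z":0,"yaw":0,"gripper":-0.6},{"x":0,"y":0,"z":0,"yaw":0,"gripper":-0.6},{"x":0,"y":0,"z":0,"yaw":0,"gripper":-0.6},{"x":0,"y":0,"z":0,"yaw":0,"gripper":-0.6}]' 20
```

```text
time_s: 13.52
ee_pos: [466.6, 98.6, 110.6]
ee_rot: [180.0, 0.0, 170.9]
force: [0.6, -0.2, -0.5]
gripper_width: 60.9
time_s: 14.27
ee_pos: [466.4, 98.5, 110.1]
ee_rot: [-180.0, -0.0, 170.9]
force: [0.1, 0.4, 0.2]
gripper_width: 31.3
```

```bash
python3 -m inch '[{"x":0,"y":0,"z":-0.7,"yaw":0,"gripper":-1},{"x":0,"y":0,"z":-1.4,"yaw":0,"gripper":-1},{"x":0,"y":0,"z":-1.4,"yaw":0,"gripper":-1},{"x":0,"y":0,"z":-1.4,"yaw":0,"gripper":-1},{"x":0,"y":0,"z":-1.4,"yaw":0,"gripper":-1},{"x":0,"y":0,"z":-1.4,"yaw":0,"gripper":-1},{"x":0,"y":0,"z":-1.4,"yaw":0,"gripper":-1},{"x":0,"y":0,"z":-1.4,"yaw":0,"gripper":-1},{"x":0,"y":0,"z":-1.4,"yaw":0,"gripper":-1},{"x":0,"y":0,"z":-1,"yaw":0,"gripper":-1},{"x":0,"y":0,"z":0,"yaw":0,"gripper":-1}]' 25; python3 to.py 512.3 -210 186
```

```text
time_s: 15.18
ee_pos: [467.5, 98.8, 241.5]
ee_rot: [179.9, 0.3, 170.9]
force: [0.0, 0.2, -0.7]
gripper_width: 31.0
shift cm [ -9.27 -29.8    5.54] rot [179.9    0.26 170.92] pos [467.5  98.8 241.5] F [ 0.   0.2 -0.7] w 31.0 t 15.1833
```

```bash
python3 -m inch '[{"x":-0.4,"y":-1.3,"z":0,"yaw":0,"gripper":-1},{"x":-0.75,"y":-2.45,"z":0,"yaw":0,"gripper":-1},{"x":-0.75,"y":-2.45,"z":0,"yaw":0,"gripper":-1},{"x":-0.75,"y":-2.45,"z":0,"yaw":0,"gripper":-1},{"x":-0.75,"y":-2.45,"z":0,"yaw":0,"gripper":-1},{"x":-0.75,"y":-2.45,"z":0,"yaw":0,"gripper":-1},{"x":-0.75,"y":-2.45,"z":0,"yaw":0,"gripper":-1},{"x":-0.75,"y":-2.45,"z":0,"yaw":0,"gripper":-1},{"x":-0.75,"y":-2.45,"z":0,"yaw":0,"gripper":-1},{"x":-0.75,"y":-2.45,"z":0,"yaw":0,"gripper":-1},{"x":-0.75,"y":-2.45,"z":0,"yaw":0,"gripper":-1},{"x":-0.75,"y":-2.45,"z":0,"yaw":0,"gripper":-1}]' 25
python3 -m inch '[{"x":-0.6,"y":-1.55,"z":0,"yaw":0,"gripper":-1},{"x":0,"y":0,"z":0,"yaw":0,"gripper":-1},{"x":0,"y":0,"z":0,"yaw":0,"gripper":-1},{"x":0,"y":0,"z":0,"yaw":0,"gripper":-1},{"x":0,"y":0,"z":0,"yaw":0,"gripper":-1}]' 25; python3 to.py 512.3 -210 186
```

```text
time_s: 16.18
ee_pos: [506.8, -195.2, 238.2]
ee_rot: [180.0, -0.1, 170.9]
force: [0.4, -0.2, -0.3]
gripper_width: 31.4
time_s: 16.6
ee_pos: [510.5, -209.1, 239.0]
ee_rot: [180.0, -0.0, 171.0]
force: [0.0, -0.3, -0.6]
gripper_width: 31.2
shift cm [-0.2  -0.07  5.3 ] rot [ 1.7995e+02 -3.0000e-02  1.7098e+02] pos [ 510.5 -209.1  239. ] F [ 0.  -0.3 -0.6] w 31.2 t 16.6
```

```bash
python3 -m inch '[{"x":-0.2,"y":-0.05,"z":1.3,"yaw":0,"gripper":-1},{"x":0,"y":0,"z":1.3,"yaw":0,"gripper":-1},{"x":0,"y":0,"z":1.3,"yaw":0,"gripper":-1},{"x":0,"y":0,"z":1.2,"yaw":0,"gripper":-1},{"x":0,"y":0,"z":0,"yaw":0,"gripper":-1},{"x":0,"y":0,"z":0,"yaw":0,"gripper":-1}]' 25
python3 to.py 512.3 -210 121
python3 - <<'E'
from h import *
from workcell import cams
f=cams.grab_frame("scene");np.savez("pics/s5.npz",**f)
cv2.imwrite("pics/s5.png",cv2.resize(f["pixels"][80:230,80:240],None,fx=4,fy=4)[:,:,::-1])
R,t,K=P(f)
for p in((594.8,-223.3,114),(511.8,-210,76),(511.8,-210,190),(553.3,-216.7,56)):
    q=cv2.projectPoints(np.array([p],float),np.array(f["rvec"],float),t,K,None)[0].ravel();print(p,q.round(1),"crop",((q-80)*4).round())
for uv,s in blobs(f,*BLUE,roi=(120,100,180,190)): print(uv,s)
E
```

```text
time_s: 17.1
ee_pos: [512.4, -210.1, 188.0]
ee_rot: [180.0, -0.1, 171.0]
force: [0.1, -0.6, -0.4]
gripper_width: 31.3
shift cm [0.  0.  6.7] rot [ 1.7997e+02 -6.0000e-02  1.7098e+02] pos [ 512.4 -210.1  188. ] F [ 0.1 -0.6 -0.4] w 31.3 t 17.1
(594.8, -223.3, 114) [145.8 166.1] crop [263. 344.]
(511.8, -210, 76) [169.7 164.6] crop [359. 338.]
(511.8, -210, 190) [164.9 117. ] crop [340. 148.]
(553.3, -216.7, 56) [160.1 181.1] crop [320. 404.]
[162.6 119.1] [159, 115, 8, 10, 64]
[144.6 164.4] [138, 162, 14, 8, 57]
```

View pics/s5.png

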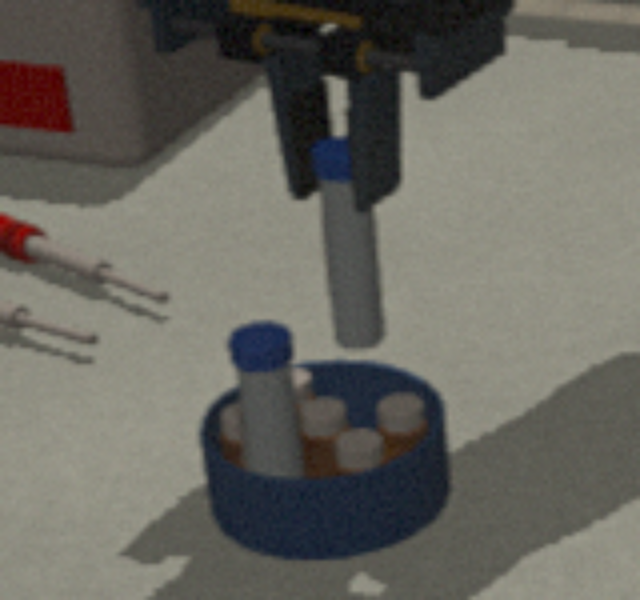

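Tube 1 is upright at its place, cap centre at crop (261,345) against (263,344) predicted. The held foot is at (358,340) against (359,338), and the middle vial also matches, so I'll lower. The touchdown TCP height should be about 116.

```bash
python3 -m inch '[{"x":0,"y":0,"z":0.7,"yaw":0,"gripper":-1},{"x":0,"y":0,"z":0.8,"yaw":0,"gripper":-1},{"x":0,"y":0,"z":0.8,"yaw":0,"gripper":-1},{"x":0,"y":0,"z":0.8,"yaw":0,"gripper":-1},{"x":0,"y":0,"z":0.8,"yaw":0,"gripper":-1},{"x":0,"y":0,"z":0.8,"yaw":0,"gripper":-1},{"x":0,"y":0,"z":0.8,"yaw":0,"gripper":-1},{"x":0,"y":0,"z":0.8,"yaw":0,"gripper":-1},{"x":0,"y":0,"z":0.4,"yaw":0,"gripper":-1},{"x":0,"y":0,"z":0.2,"yaw":0,"gripper":-1},{"x":0,"y":0,"z":0,"yaw":0,"gripper":-1},{"x":0,"y":0,"z":0,"yaw":0,"gripper":-1}]' 25
python3 -m inch '[{"x":0,"y":0,"z":0.1,"yaw":0,"gripper":-1},{"x":0,"y":0,"z":0,"yaw":0,"gripper":-1},{"x":0,"y":0,"z":0,"yaw":0,"gripper":-1}]' 25
```

```text
time_s: 18.15
ee_pos: [512.8, -211.2, 119.3]
ee_rot: [-180.0, 0.0, 170.9]
force: [0.4, 0.6, -1.3]
gripper_width: 31.3
time_s: 18.4
ee_pos: [512.7, -211.2, 118.4]
ee_rot: [-180.0, 0.0, 170.9]
force: [-1.3, 0.6, -0.7]
gripper_width: 31.3
```

```bash
python3 -m inch '[{"x":0,"y":0,"z":0.1,"yaw":0,"gripper":-1},{"x":0,"y":0,"z":0.05,"yaw":0,"gripper":-1},{"x":0,"y":0,"z":0,"yaw":0,"gripper":-1},{"x":0,"y":0,"z":0,"yaw":0,"gripper":-1}]' 25
python3 -m inch '[{"x":0,"y":0,"z":0.08,"yaw":0,"gripper":-1},{"x":0,"y":0,"z":0,"yaw":0,"gripper":-1},{"x":0,"y":0,"z":0,"yaw":0,"gripper":-1}]' 25
```

```text
time_s: 18.73
ee_pos: [512.6, -211.1, 116.6]
ee_rot: [180.0, -0.0, 170.9]
force: [-0.4, 1.5, -0.5]
gripper_width: 31.1
time_s: 18.98
ee_pos: [512.8, -211.2, 116.1]
ee_rot: [-180.0, 0.0, 170.9]
force: [0.1, -0.5, 1.7]
gripper_width: 31.4
```

```bash
python3 -m inch '[{"x":0,"y":0,"z":0.06,"yaw":0,"gripper":-1},{"x":0,"y":0,"z":0,"yaw":0,"gripper":-1},{"x":0,"y":0,"z":0,"yaw":0,"gripper":-1}]' 25
```

```text
time_s: 19.23
ee_pos: [513.1, -211.4, 116.1]
ee_rot: [-180.0, 0.1, 170.9]
force: [-0.3, 0.6, 5.4]
gripper_width: 31.3
```

Touchdown. I'll ease off, release, rise, and then clear the view towards +y.

```bash
python3 -m inch '[{"x":0,"y":0,"z":-0.07,"yaw":0,"gripper":-1},{"x":0,"y":0,"z":0,"yaw":0,"gripper":-1},{"x":0,"y":0,"z":0,"yaw":0,"gripper":0.2},{"x":0,"y":0,"z":0,"yaw":0,"gripper":0.2},{"x":0,"y":0,"z":0,"yaw":0,"gripper":0.2},{"x":0,"y":0,"z":0,"yaw":0,"gripper":0.2},{"x":0,"y":0,"z":0,"yaw":0,"gripper":0.2},{"x":0,"y":0,"z":0,"yaw":0,"gripper":0.2}]' 25
python3 -m inch '[{"x":0,"y":0,"z":-0.7,"yaw":0,"gripper":0.3},{"x":0,"y":0,"z":-1.4,"yaw":0,"gripper":0.6},{"x":0,"y":0,"z":-1.5,"yaw":0,"gripper":1},{"x":0,"y":0,"z":-1.5,"yaw":0,"gripper":1},{"x":0,"y":0,"z":-1.5,"yaw":0,"gripper":1},{"x":0,"y":0,"z":-1.5,"yaw":0,"gripper":1},{"x":0,"y":0,"z":-1.5,"yaw":0,"gripper":1},{"x":0,"y":0,"z":-1.5,"yaw":0,"gripper":1},{"x":0,"y":0,"z":-1,"yaw":0,"gripper":1},{"x":0,"y":0,"z":0,"yaw":0,"gripper":1}]' 25
python3 -m inch '[{"x":1.5,"y":2.7,"z":0,"yaw":0,"gripper":1},{"x":1.5,"y":2.7,"z":0,"yaw":0,"gripper":1},{"x":1.5,"y":2.7,"z":0,"yaw":0,"gripper":1},{"x":1.5,"y":2.7,"z":0,"yaw":0,"gripper":1},{"x":1,"y":2.7,"z":0,"yaw":0,"gripper":1},{"x":1,"y":2.7,"z":0,"yaw":0,"gripper":1},{"x":0,"y":2.7,"z":0,"yaw":0,"gripper":1},{"x":0,"y":2.7,"z":0,"yaw":0,"gripper":1},{"x":0,"y":2.7,"z":0,"yaw":0,"gripper":1},{"x":0,"y":2,"z":0,"yaw":0,"gripper":1},{"x":0,"y":0,"z":0,"yaw":0,"gripper":1},{"x":0,"y":0,"z":0,"yaw":0,"gripper":1}]'
python3 - <<'E'
from h import *
from workcell import cams
a=[]
for n,r in(("top",(190,110,430,240)),("scene",(100,110,340,260))):
    f=cams.grab_frame(n);x0,y0,x1,y1=r;c=f["pixels"][y0:y1,x0:x1];a.append(cv2.resize(c,None,fx=2,fy=2))
    for nm,cc in(("b",BLUE),("o",OR)):
        for uv,s in blobs(f,*cc,amin=30,roi=r):print(n,nm,uv,s,ray(f,uv,114 if nm=="b" else 108).round(1))
cv2.imwrite("pics/end.png",np.vstack(a)[:,:,::-1])
E
```

```text
time_s: 19.9
ee_pos: [512.5, -211.1, 115.8]
ee_rot: [180.0, -0.0, 170.9]
force: [-0.4, 0.2, -0.3]
gripper_width: 55.2
time_s: 20.73
ee_pos: [513.7, -211.6, 239.6]
ee_rot: [-179.9, 0.3, 170.9]
force: [1.0, 0.2, -0.4]
gripper_width: 91.2
time_s: 21.73
ee_pos: [474.7, 61.7, 236.2]
ee_rot: [-180.0, -0.1, 171.0]
force: [0.4, 0.4, -0.5]
gripper_width: 91.3
top b [369.8 176. ] [335, 153, 60, 63, 383] [ 560.9 -205.1  114. ]
top b [374.5 200.5] [367, 193, 16, 16, 201] [ 512.2 -213.5  114. ]
scene b [167.  147.8] [161, 145, 13, 8, 65] [ 505.6 -215.4  114. ]
scene b [144.4 164.4] [138, 161, 14, 8, 82] [ 588.8 -229.3  114. ]
scene o [296.6 196.5] [289, 190, 16, 14, 178] [622.5  95.8 108. ]
```

View pics/end.png

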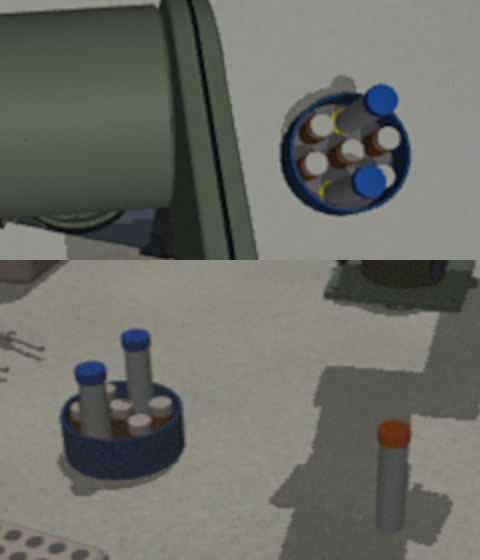

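Both tubes stand in the two places: caps at top-view crop (381,100) and (370,182), and upright in the scene crop at (90,373) and (136,340). The orange tube hasn't moved and the gripper is well clear.

```bash
python3 -c "
from workcell import env;print(env.job_done())"
```

```text
the job is handed in; nothing more can be done
None
```

Both blue-capped tubes are in the tub's two empty places, and I handed the job in at about 22 s. I gripped each tube by its cap and lowered it until the foot touched the floor at the expected height (5–8 N). I then eased off, opened the gripper and moved clear.

- **Tubes:** the last pictures show both standing upright among the vials. Tube 2's cap measured about 3.5 mm from the ideal spot in the top view. Tube 1's cap merged with the tub rim in the colour mask there, so I checked its position only in the scene view, where it matched within about 1 pixel.
- **Orange tube:** it is where it was, within about 1 mm.
- **Disagreement:** the two cameras differ by about 6–7 mm in x on the blue caps. In the scene view the colour mask catches mainly the side of the cap, and it did the same before any move, so I took it as bias rather than lean.

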